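# Pack a sample tube and snap the sliding lid shut

## Task

Lay the loose red-capped sample tube in the empty cradle of the white transport box, then slide the blue lid shut along its channel, over the little sprung ridge at the entry end and against the buffer in the closed end, until it snaps and stays fully home. Push slowly and gently, feeling for the end: never load the buffer with more than about 25 N. Leave the other things on the bench where they are.

Things in the scene. Friction and masses are not known exactly. Their poses are not given: they have to be found in the camera images.
- tube_mid (a point): Centre of the loose red-capped sample tube, which lies on the bench (16 mm across, 88 mm long, 14 g; centre 8 mm above what it lies on). Its y axis runs along the tube; either end may point either way in the cradle.
- box: White transport box, fixed (non-slip feet, it does not move). Origin: under its middle, on the bench. 157 mm along x, 128 mm along y, rim 50 mm high. x is the direction in which the lid closes: entry end at -77 mm, closed end at +80 mm. Inside: floor at z = 6 mm, y from -54 to +54 mm. The side walls hold the lid's channel: ledge at z = 40 mm, roof at 45.5 mm. A fixed blue-capped tube lies in a second cradle at x = -32 mm.
- cradle (a point): Where the tube's centre lies when packed: x +32, y 0, z 26 mm of the box, axes as the box; the tube lies along y. The cradle is two ribs, at y -31 to -23 and +23 to +31 mm, with V notches (bottom 20 mm wide at z = 18 mm, top 32 mm wide at z = 29 mm). Between the ribs fingers have room down to the floor; along x the next solid thing is 38 mm away.
- grip_bar (a point): Centre of the raised grip bar across the blue lid; axes are the lid's, x = closing direction. Bar 12 mm thick along x, 60 mm along y, 14 mm high, centre 7 mm above the plate's top. Lid: loose, about 110 g, plate 150 x 115 x 4 mm, 1.5 mm play in the channel; bar centre 19 mm ahead of the plate's rear edge. At first the lid is in the channel, drawn out 78 to 88 mm, drooping a little.
- home (a point): Point fixed in the box where the centre of the grip bar is when the lid is snapped shut, the bead resting against the ridge (x -58, y 0, z 51 mm of the box). Axes as the box.
- buffer_mid (a point): Centre of the buffer strip (x = +72.2, z = 42.8 mm of the box when out); axes as the box.
- buffer (a joint): Sprung black buffer strip in the closed end of the box that the lid's leading edge meets in the last 2.3 mm; m: 0 = out, 0.0036 = bottomed on the rigid end. It pushes back with 5 N at first and 9 N when bottomed, and holds the shut lid without play against the ridge; a lid that has not snapped is pushed back.
- ridge (a joint): Sprung ridge (snap tongue) in the entry end, m: 0 = up, up to 0.004 when the bead under the lid's rear edge presses it down. The bead meets it 12 to 14 mm before home (push up to about 8 N); it comes up behind the bead only when the lid is pushed against the buffer to home or up to 1.3 mm beyond (a push of about 8 to 11 N); after that the lid meets something rigid.
- timer_mid (a point): Bystander: white lab timer with display, 48 x 70 x 56 mm; point half-way up.
- cup_mid (a point): Bystander: lidded sample cup with red lid, 41 mm across, 59 mm tall; point half-way up.
- marker_mid (a point): Bystander: white and blue marker pen, 130 mm long, 14 mm thick, lying; its centre.
- slides_mid (a point): Bystander: white paper-wrapped pack of slides, 28 x 78 x 25 mm; its centre.
Mind the look-alikes: they are no part of the job. What is shaped like the part that bears tube_mid but purple is not meant.

How it is judged:
On the way, in this order (a step that is already met when the one before it is completed fails the run):
1. the red-capped tube lies in the empty cradle, let go, while the lid is still open (distance between tube_mid and cradle below 0.012 m and angle between the y axis of tube_mid and the y axis of box, either way round below 0.12 rad and linear speed of red_tube below 0.03 m/s and contact force between the fingers and red_tube below 0.1 N and x of grip_bar in the frame of home below -0.05 m), for 0.2 s.
2. the lid is home and the ridge has come up behind its bead (x of grip_bar in the frame of home above -0.0015 m and value of joint ridge below 0.0008 m), for 0.2 s.
At the end, for the whole second after the job is handed in: The lid is in its channel no more than 1.5 mm short of home with the ridge up behind its bead (less than 0.8 mm down), and the red-capped tube rests in the cradle within 12 mm of its centre and 0.12 rad of its line; both at rest (all of step 2 and distance between grip_bar and home below 0.006 m and distance between tube_mid and cradle below 0.012 m and angle between the y axis of tube_mid and the y axis of box, either way round below 0.12 rad and linear speed of each of lid, red_tube below 0.02 m/s); the robot touches nothing.
It fails at once if the lid is rammed into the closed end: more than 25 N on the buffer strip (contact force between lid and buffer above 25 N).
It fails at once if a bystander (timer, sample cup, marker, slide pack) is moved more than 30 mm (distance of any of timer_mid, cup_mid, marker_mid, slides_mid from where it was at the start of the episode above 0.03 m).
It also fails if it takes over 54 s, if anything falls off the work surface, if the arm or the gripper's body presses on something with over 40 N, if the wrist force passes 120 N, or if a joint passes its speed limit or range.

## Robot

A 7-joint arm with a two-finger parallel gripper is mounted at the origin on a cart in front of the work surface, level with it; the furniture and walls round the work are solid. World frame = base frame: x ahead of the robot, y to its left, z up, the work surface at z = 0. Lengths are in m, angles in rad, forces in N, time in s.
With the tool pointing down it reaches from about 0.425 to 0.875 m from the base axis. Payload 4.7 kg.
Tool frame: the origin (TCP) lies at the very end of the fingers, on their centre line; the grasp point (between the pads) lies 19 mm behind it (ctrl.hold_point_z is the distance from the TCP to the grasp point, in m); z points along the fingers, y is the direction in which the jaws open and shut (so a half turn about z gives the same grasp; the last joint's range is limited). The gripper opens to 87 mm and grips with 3 to 60 N. Pads are 19 mm wide; open, the fingers measure 117 mm over their backs; the gripper's body (75 mm by 190 mm) begins 51 mm behind the grasp point.
Start: joints at [1.339, 0.321, -0.07, 1.45, 0.023, 1.371, -0.057], TCP at [0.158, -0.63, 0.223] pointing down, gripper open.
Joint ranges: [-2.86, 2.86], [-0.3, 2.09], [-1.38, 1.24], [0.06, 2.45], [-1.56, 4.7], [0.09, 2.05], [-2.69, 2.69]. Speed limits (rad/s): [2.57, 2.57, 3.14, 3.14, 3.14, 3.14, 3.14].

## Interface

Orientations are given as a unit quaternion [x, y, z, w].
In Python, from station import ctrl gives the robot as it stands.
- The arm moves only by the tool carry_out, never from a script. Its argument "plan" is a list of rows, each an object of numbers: "x", "y", "z": the shift along the tool's x, y, z in cm; "wx", "wy", "wz": the turn, a rotation vector about the tool's x, y, z in rad; "jaw": the closure, from -1 (fully open) to 1 (shut). A call has 1 to 8 rows; each row is the pose to reach, as a shift and turn from the pose measured when the call began, along the tool's axes at that moment; what a row does not reach only later rows make up. A row lasts 1/8 s, in which the tool goes at most 62.5 mm and 10.7 degrees, less where a joint would pass 70% of its speed; a pose out of reach is approached as far as the arm can. A call with a gripper value outside its range is refused whole. The fingers move at their own pace and stop on an object; "force" is the grip in N (left out, the last holds). Time passes only in rows, so rows that repeat a pose let the fingers close. It gives the time, the measured TCP pose, the force and the opening at its end, in the units of the state.
- ctrl.sense(): the state, without advancing time (a new reading comes with each control period).
- ctrl.snapshot(name): name is "scene" or "side" or "wrist"; returns a dict with "img" (400x640x3 uint8, red, green, blue), "camera_matrix" (3x3 intrinsics, pixels), "R" (3x3) and "t" (3): a world point X has camera coordinates R X + t; the wrist camera has in their place "mount" (4x4, takes a point from camera to tool coordinates, whose origin is the TCP and whose axes are the flange's). Camera axes: x right, y down, z forward; pixel columns grow to the right and rows downward; lengths in m; the calibration is good to about 2 mm. The wrist camera is an equidistant fisheye: a pixel r from the principal point sees the ray r / f radians off the axis. A picture is of the moment at which its call begins: read the wrist's pose just before it. There is no depth.
- ctrl.close_job(): hands the job in, once; it reports no verdict.
Trained networks look in the newest picture that a camera, given by its name, has taken for a name from the list of things; names that differ only in an ending like _2 or _b are one class to them, and where a whole thing is asked for, a point or a joint stands for the part that bears it (a point fixed in the world has none). Each returns a list of dicts, best first, with "confidence" (0 to 1); they miss things now and then, are a little off and sometimes report something else, mostly with a low value. They report only what shows in the picture. A call takes as long as a camera call. They do not tell look-alikes from the thing itself.
- ctrl.look_for(camera, query): "point" ([x, y, z] in m, in the coordinates of the camera as it stood for that picture, good to about 4 mm: the middle of the surface that is visible of it).
The state is a dict: "clock": time; "joint_positions": joint angles; "joint_velocities": joint speeds; "tau": joint torques, N m; "tool_pos": TCP position; "orientation": TCP orientation; "contact_force": force on the tool from outside, world axes, zero at the start; "torque": the same for the moment, N m; "finger_gap": finger opening in m.
Only numpy, scipy, OpenCV 4.12 (cv2) and the standard library are available. Lean on these libraries where they do the work, as an engineer would, in place of code of your own. Each camera call takes 0.05 s, during which the arm holds its last target.

## Working session

There is one attempt and no reset: what is moved stays moved. The work goes in short steps, Python scripts to look and compute and a tool call to move; the robot and the scene stay as the last step left them, time stands still between calls to the robot, and variables do not carry over. Pictures are saved under pics/ and viewed, and the job is handed in when it is done.

Besides the shell and the picture viewer there is one more tool, called after "Call:" as name(argument=value, ...) on one line, values as JSON. carry_out: Moves the arm, as the interface text tells. Its arguments: {"type":"object","properties":{"plan":{"type":"array","items":{"type":"object","properties":{"x":{"type":"number"},"y":{"type":"number"},"z":{"type":"number"},"wx":{"type":"number"},"wy":{"type":"number"},"wz":{"type":"number"},"jaw":{"type":"number"}}}},"force":{"type":"number"}},"required":["plan"]}

```bash
ls; mkdir -p pics; python3 - <<'E'
from station import ctrl
import cv2
print(ctrl.sense())
for n in ["scene","side","wrist"]:
    s=ctrl.snapshot(n)
    cv2.imwrite(f"pics/a_{n}.png",s["img"][:,:,::-1])
    print(n,{k:v for k,v in s.items() if k!="img"})
E
```

```text
pics
{'clock': 0.0, 'joint_positions': array([ 1.33910665,  0.32184077, -0.07010266,  1.45167678,  0.02262397,
        1.37077327, -0.05692846]), 'joint_velocities': array([ 0.00098165, -0.00111448,  0.00123959,  0.00051147, -0.00014007,
        0.00133111,  0.00134027]), 'tau': array([ 7.38175856e-06, -4.91300368e+01, -4.04548701e-01, -3.12524021e+01,
       -6.41582161e-02,  4.39174077e-02,  1.63275818e-04]), 'tool_pos': array([ 0.15798068, -0.62994524,  0.22144922]), 'orientation': array([ 9.92456007e-01,  1.22597555e-01, -1.73892054e-04, -9.39386104e-04]), 'contact_force': array([-0.50760248,  0.79435894, -0.67033267]), 'torque': array([ 0.07286039,  0.01777605, -0.05326926]), 'finger_gap': 0.08709566246022829}
scene {'camera_matrix': array([[385.3230093 ,   0.        , 320.75172228],
       [  0.        , 385.3230093 , 197.25001321],
       [  0.        ,   0.        ,   1.        ]]), 'R': array([[ 0.91683098, -0.39923207, -0.00589079],
       [-0.31662006, -0.71796682, -0.6198995 ],
       [ 0.24325437,  0.57020821, -0.7846591 ]]), 't': array([-0.48990244,  0.15362851,  1.0494
[... 216 characters left out ...]
0926446, -0.02157987],
       [-0.19110805,  0.63946161, -0.74469226],
       [ 0.24410635, -0.70387807, -0.66705903]]), 't': array([0.46738295, 0.21277016, 1.28025641])}
wrist {'camera_matrix': array([[309.70691629,   0.        , 323.42329466],
       [  0.        , 309.70691629, 200.58850508],
       [  0.        ,   0.        ,   1.        ]]), 'mount': array([[ 1.18920739e-04, -9.65919860e-01, -2.58841284e-01,
         6.99736155e-02],
       [ 9.99999738e-01,  2.99761405e-04, -6.59186910e-04,
        -9.93263104e-04],
       [ 7.14312354e-04, -2.58841138e-01,  9.65919642e-01,
        -1.62020027e-01],
       [ 0.00000000e+00,  0.00000000e+00,  0.00000000e+00,
         1.00000000e+00]])}
```

View pics/a_scene.png

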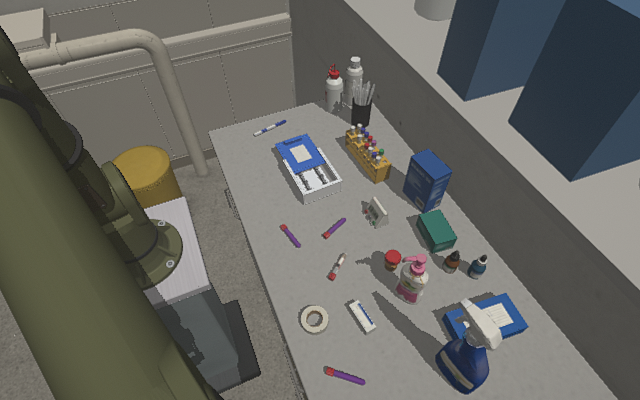

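View pics/a_side.png

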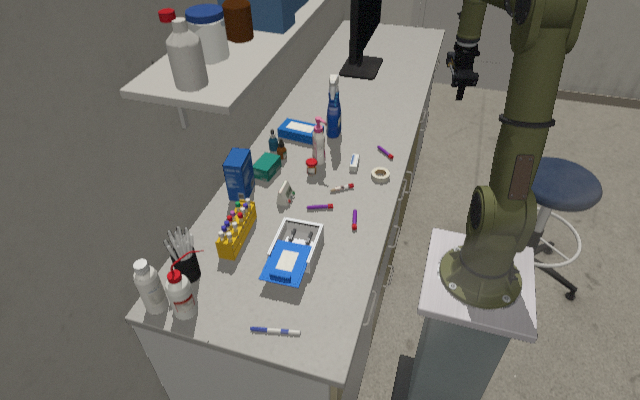

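View pics/a_wrist.png

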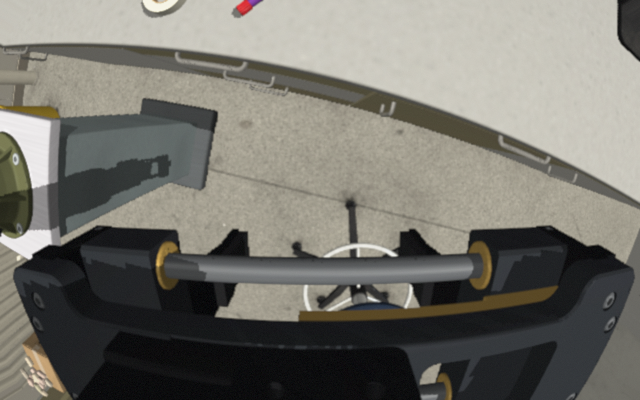

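```bash
cat > h.py <<'E'
import numpy as np
from station import ctrl
from scipy.spatial.transform import Rotation as Ro
def look(cam,qs):
    s=ctrl.snapshot(cam)
    for q in qs:
        for d in ctrl.look_for(cam,q)[:3]:
            p=np.array(d["point"]); 
            if cam!="wrist": w=s["R"].T@(p-s["t"])
            else:
                st=ctrl.sense(); c=s["mount"]@np.append(p,1); w=Ro.from_quat(st["orientation"]).apply(c[:3])+st["tool_pos"]
            print(cam,q,round(d["confidence"],2),np.round(w,4))
def ray(s,u,v,z):
    "pixel to world at height z, fixed cameras"
    K=s["camera_matrix"]; d=np.linalg.inv(K)@[u,v,1]; C=-s["R"].T@s["t"]; d=s["R"].T@d
    return C+d*(z-C[2])/d[2]
def proj(s,X):
    X=np.atleast_2d(X); p=(s["camera_matrix"]@((s["R"]@X.T)+s["t"][:,None])).T
    return p[:,:2]/p[:,2:]
E
python3 - <<'E'
from h import *
for c in ["scene","side"]:
    look(c,["tube_mid","box","grip_bar","buffer_mid","timer_mid","cup_mid","marker_mid","slides_mid"])
E
```

```text
scene tube_mid 0.64 [ 0.4646 -0.2581  0.0147]
scene tube_mid 0.59 [0.4833 0.3324 0.0072]
scene tube_mid 0.5 [ 0.5115 -0.1485  0.0133]
scene box 0.65 [0.5328 0.0308 0.0205]
scene grip_bar 0.59 [0.5141 0.1438 0.0426]
scene timer_mid 0.63 [ 0.632  -0.1584  0.0359]
scene cup_mid 0.57 [ 0.5961 -0.3125  0.0593]
scene marker_mid 0.4 [ 0.5981 -0.3105  0.0566]
scene slides_mid 0.7 [ 0.4671 -0.4092  0.0242]
side tube_mid 0.71 [ 0.5927 -0.2884  0.0453]
side tube_mid 0.5 [ 0.3684 -0.4906  0.0048]
side tube_mid 0.41 [ 0.4698 -0.2461  0.0116]
side box 0.73 [0.5225 0.0119 0.0239]
side grip_bar 0.57 [0.5185 0.1578 0.0413]
side timer_mid 0.72 [ 0.6403 -0.1293  0.0287]
side timer_mid 0.62 [ 0.4606 -0.3825  0.0229]
side timer_mid 0.51 [ 0.472  -0.2461  0.0086]
side cup_mid 0.52 [ 0.5913 -0.2923  0.0449]
side marker_mid 0.65 [0.4853 0.3431 0.0121]
side slides_mid 0.59 [ 0.4618 -0.3814  0.0233]
```

```bash
python3 - <<'E'
import cv2
a=cv2.imread("pics/a_scene.png");b=cv2.imread("pics/a_side.png")
cv2.imwrite("pics/b1.png",cv2.resize(a[120:210,260:360],None,fx=6,fy=6,interpolation=cv2.INTER_CUBIC))
cv2.imwrite("pics/b2.png",cv2.resize(b[210:300,245:345],None,fx=6,fy=6,interpolation=cv2.INTER_CUBIC))
cv2.imwrite("pics/b3.png",cv2.hconcat([cv2.resize(a[245:290,310:360],None,fx=8,fy=8,interpolation=cv2.INTER_CUBIC),cv2.resize(b[165:210,315:365],None,fx=8,fy=8,interpolation=cv2.INTER_CUBIC)]))
E
```

```text
(no output)
```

View pics/b1.png

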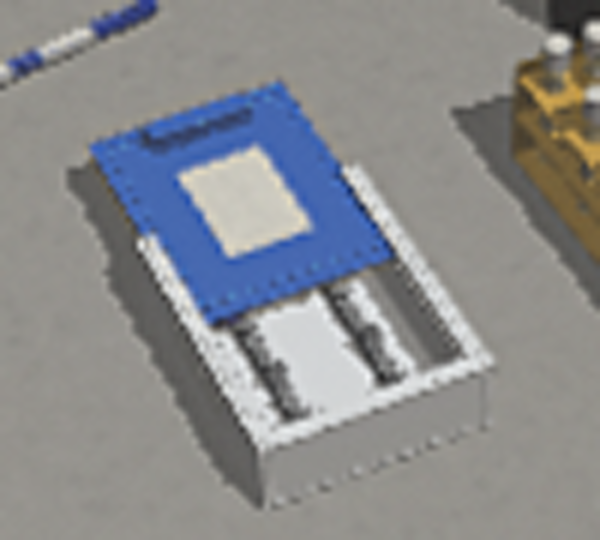

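View pics/b2.png

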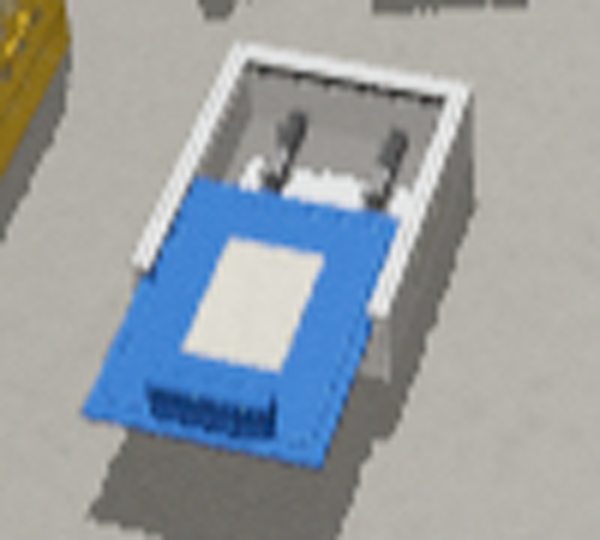

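View pics/b3.png

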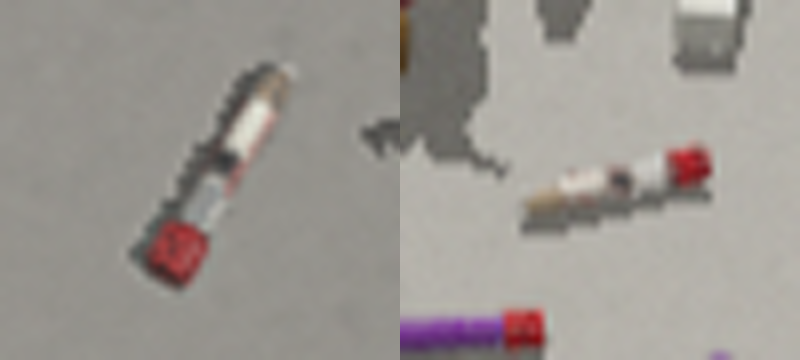

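```bash
python3 - <<'E'
from h import *
from scipy.optimize import least_squares
S=ctrl.snapshot("scene");D=ctrl.snapshot("side")
f=lambda u,v,k,a,b:(u/k+a-.5,v/k+b-.5)
sc=lambda u,v:f(u,v,6,260,120); sd=lambda u,v:f(u,v,6,245,210)
# box y-left when x closing=-y world => box +y = world +x
obs=[(S,sc(262,446),(80,-64,50)),(S,sc(492,362),(80,64,50)),(S,sc(265,508),(80,-64,0)),(S,sc(148,236),(-77,-64,50)),(S,sc(350,165),(-77,64,50)),
(D,sd(237,43),(80,64,50)),(D,sd(472,84),(80,-64,50)),(D,sd(138,268),(-77,64,50)),(D,sd(380,315),(-77,-64,50)),(D,sd(385,378),(-77,-64,0))]
def W(p,X):
    c,s=np.cos(p[2]),np.sin(p[2]); X=np.array(X)/1000
    return np.array([p[0]+c*X[0]-s*X[1],p[1]+s*X[0]+c*X[1],X[2]])
def res(p): return np.concatenate([proj(C,W(p,X))[0]-np.array(o) for C,o,X in obs])
r=least_squares(res,[.53,.03,-1.5]);print(r.x,np.round(r.fun,1))
p=r.x; print("cradle",W(p,(32,0,26)),"home",W(p,(-58,0,51)))
# lid: bar
for o,C in [(sc(125,137),S),]: pass
for C,cr,pts in [(S,lambda u,v:f(u,v,8,310,245),[(288,70),(177,258)]),(D,lambda u,v:f(u,v,8,315,165),[(126,203),(308,165)])]:
    a,b=[ray(C,*cr(*q),0.008) for q in pts]; print("tube",a,b,(a+b)/2,np.linalg.norm(a-b),np.arctan2(*(b-a)[1::-1]))
# lid corners at z~.044 , rear droop
for C,g,pts in [(S,sc,[(92,147),(283,82),(393,258),(213,322)]),(D,sd,[(82,412),(322,466),(195,178),(402,218)])]:
    for q in pts:
        w=ray(C,*g(*q),0.042); d=w[:2]-p[:2]; c,s=np.cos(p[2]),np.sin(p[2])
        print("lid boxframe",np.round([c*d[0]+s*d[1],-s*d[0]+c*d[1]],4))
for n in["clock","tool_pos"]:print(ctrl.sense()[n])
E
```

```text
[ 0.52827022  0.05913159 -1.53096458] [-0.5  0.4  0.5 -0.3 -0.3  0.6 -2.2  0.1  1.2 -0.8 -0.8 -0.5 -0.1 -0.1
 -1.8 -1.1  0.9 -0.2  0.5  0.7]
cradle [0.5295445  0.02715697 0.026     ] home [0.52596059 0.11708559 0.051     ]
tube [ 0.50820513 -0.2270328   0.008     ] [ 0.44521794 -0.27509643  0.008     ] [ 0.47671153 -0.25106461  0.008     ] 0.07923066639773323 -2.489779092041058
tube [ 0.50477853 -0.2272523   0.008     ] [ 0.43612399 -0.27419788  0.008     ] [ 0.47045126 -0.25072509  0.008     ] 0.08317050491034453 -2.5418260898681138
lid boxframe [-0.1568 -0.0571]
lid boxframe [-0.1582  0.0571]
lid boxframe [-0.0111  0.0527]
lid boxframe [-0.0113 -0.0489]
lid boxframe [-0.1615  0.0556]
lid boxframe [-0.1626 -0.0592]
lid boxframe [-0.0105  0.0536]
lid boxframe [-0.0103 -0.0529]
1.15
[ 0.15813236 -0.63049806  0.22258325]
```

```bash
cat >> h.py <<'E'
def to(pos,yaw,st=None):
    """row values to reach world TCP pos, tool y at world angle yaw, pointing straight down"""
    st=st or ctrl.sense(); R0=Ro.from_quat(st["orientation"])
    Y=np.array([np.cos(yaw),np.sin(yaw),0]);Z=np.array([0,0,-1.]);X=np.cross(Y,Z)
    R1=Ro.from_matrix(np.stack([X,Y,Z],1))
    d=R0.inv().apply(np.array(pos)-st["tool_pos"])*100; w=(R0.inv()*R1).as_rotvec()
    print("row",np.round(d,2),"turn",np.round(w,3))
def stat():
    st=ctrl.sense();M=Ro.from_quat(st["orientation"]).as_matrix()
    print("t",st["clock"],"pos",np.round(st["tool_pos"],4),"yaw",np.round(np.arctan2(M[1,1],M[0,1]),4),"zdir",np.round(M[:,2],3),"F",np.round(st["contact_force"],2),"gap",round(st["finger_gap"],4),"j",np.round(st["joint_positions"],2))
E
python3 - <<'E'
from h import *
stat(); to((.472,-.251,.12),-.94)
E
```

```text
t 1.15 pos [ 0.1581 -0.6305  0.2226] yaw -1.325 zdir [-0. -0. -1.] F [-0.22 -0.54 -0.66] gap 0.0871 j [ 1.34  0.32 -0.07  1.45  0.02  1.37 -0.06]
row [ 39.68 -29.17  10.25] turn [ 0.     0.    -0.385]
```

Call:
carry_out(plan=[{"x": 5,"y": -3.6,"z": 0,"wz": -0.05,"jaw": -0.2},{"x": 10,"y": -7.3,"z": 1,"wz": -0.1,"jaw": -0.2},{"x": 15,"y": -11,"z": 2,"wz": -0.15,"jaw": -0.2},{"x": 20,"y": -14.6,"z": 4,"wz": -0.2,"jaw": -0.2},{"x": 25,"y": -18.3,"z": 6,"wz": -0.25,"jaw": -0.2},{"x": 30,"y": -22,"z": 8,"wz": -0.3,"jaw": -0.2},{"x": 35,"y": -25.6,"z": 9.5,"wz": -0.35,"jaw": -0.2},{"x": 39.7,"y": -29.2,"z": 10.25,"wz": -0.385,"jaw": -0.2}])

```text
invalid input at $.plan[0]: expected keys x, y, z, wx, wy, wz, jaw
```

```bash
python3 - <<'E'
from h import *
import cv2
stat(); s=ctrl.snapshot("wrist"); cv2.imwrite("pics/c.png",s["img"][:,:,::-1]); stat()
look("wrist",["tube_mid"])
E
```

```text
t 1.15 pos [ 0.1581 -0.6305  0.2226] yaw -1.325 zdir [-0. -0. -1.] F [-0.22 -0.54 -0.66] gap 0.0871 j [ 1.34  0.32 -0.07  1.45  0.02  1.37 -0.06]
t 1.2 pos [ 0.1581 -0.6305  0.2226] yaw -1.325 zdir [-0. -0. -1.] F [0.36 0.32 0.86] gap 0.0873 j [ 1.34  0.32 -0.07  1.45  0.02  1.37 -0.06]
wrist tube_mid 0.8 [ 0.3499 -0.4844  0.0162]
```

View pics/c.png

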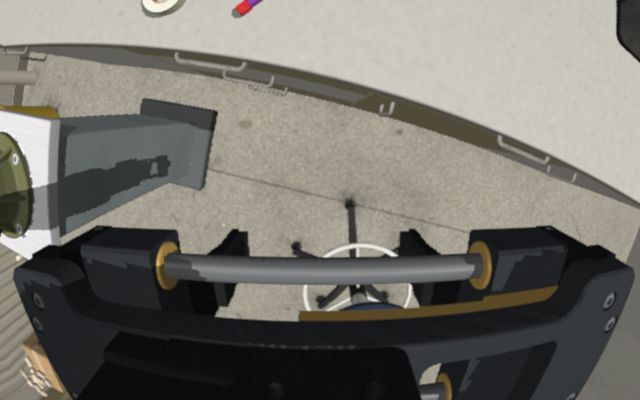

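All seven keys are needed.

Call:
carry_out(plan=[{"x": 5,"y": -3.6,"z": 0,"wx": 0,"wy": 0,"wz": -0.05,"jaw": -0.2},{"x": 10,"y": -7.3,"z": 1,"wx": 0,"wy": 0,"wz": -0.1,"jaw": -0.2},{"x": 15,"y": -11,"z": 2,"wx": 0,"wy": 0,"wz": -0.15,"jaw": -0.2},{"x": 20,"y": -14.6,"z": 4,"wx": 0,"wy": 0,"wz": -0.2,"jaw": -0.2},{"x": 25,"y": -18.3,"z": 6,"wx": 0,"wy": 0,"wz": -0.25,"jaw": -0.2},{"x": 30,"y": -22,"z": 8,"wx": 0,"wy": 0,"wz": -0.3,"jaw": -0.2},{"x": 35,"y": -25.6,"z": 9.5,"wx": 0,"wy": 0,"wz": -0.35,"jaw": -0.2},{"x": 39.7,"y": -29.2,"z": 10.25,"wx": 0,"wy": 0,"wz": -0.385,"jaw": -0.2}])

```text
clock: 2.3
tool_pos: [0.4686, -0.2546, 0.1206]
orientation: [0.951, 0.311, -0.0, 0.0]
contact_force: [0.9, -1.0, -0.4]
finger_gap: 0.0524
```

```bash
python3 - <<'E'
from h import *
import cv2
stat(); s=ctrl.snapshot("wrist"); cv2.imwrite("pics/d.png",s["img"][:,:,::-1]); stat()
look("wrist",["tube_mid"])
to((.472,-.251,.12),-.94)
E
```

```text
t 2.3 pos [ 0.4686 -0.2546  0.1206] yaw -0.9393 zdir [-0. -0. -1.] F [ 0.9  -0.95 -0.41] gap 0.0524 j [ 0.85  0.18 -0.44  1.85  0.08  1.13 -0.56]
t 2.35 pos [ 0.4742 -0.2445  0.1201] yaw -0.927 zdir [ 0.004  0.006 -1.   ] F [ 3.77  6.5  -0.43] gap 0.0523 j [ 0.85  0.18 -0.45  1.85  0.08  1.13 -0.56]
wrist tube_mid 0.74 [ 0.4686 -0.2562  0.0138]
wrist tube_mid 0.66 [ 0.3876 -0.1255  0.0217]
row [0.22 0.05 0.08] turn [-0.001 -0.001  0.008]
```

View pics/d.png

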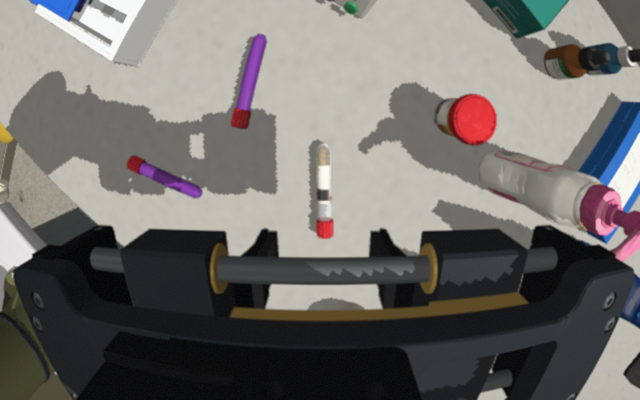

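```bash
cat >> h.py <<'E'
def wray(s,st,u,v,z):
    K=s["camera_matrix"];a=np.array([(u-K[0,2])/K[0,0],(v-K[1,2])/K[1,1]]);r=np.hypot(*a)
    d=np.append(np.sin(r)*a/r,np.cos(r)); M=s["mount"]; R=Ro.from_quat(st["orientation"]).as_matrix()
    d=R@M[:3,:3]@d; C=R@M[:3,3]+st["tool_pos"]; return C+d*(z-C[2])/d[2]
E
python3 - <<'E'
from h import *
import cv2
st=ctrl.sense();stat(); s=ctrl.snapshot("wrist"); im=s["img"][:,:,::-1]
cv2.imwrite("pics/e.png",cv2.resize(im[130:250,270:380],None,fx=5,fy=5)); stat()
h=cv2.cvtColor(im,cv2.COLOR_BGR2HSV)
E
```

```text
t 2.45 pos [ 0.4699 -0.2519  0.1208] yaw -0.9322 zdir [ 0.     0.001 -1.   ] F [-0.99 -1.98  0.71] gap 0.0522 j [ 0.85  0.18 -0.45  1.85  0.08  1.13 -0.56]
t 2.5 pos [ 0.4685 -0.2548  0.121 ] yaw -0.9366 zdir [-0. -0. -1.] F [ 0.04 -1.03  0.19] gap 0.0523 j [ 0.85  0.18 -0.44  1.85  0.08  1.13 -0.56]
```

View pics/e.png

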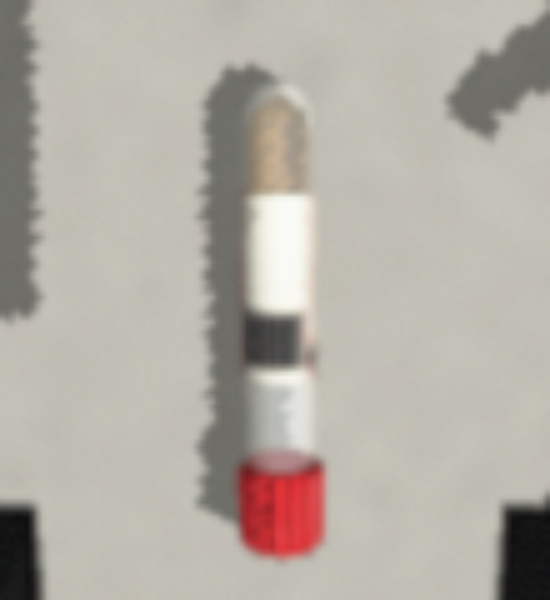

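```bash
python3 - <<'E'
from h import *
st=ctrl.sense();s=ctrl.snapshot("wrist")
st["tool_pos"]=np.array([.4699,-.2519,.1208])
import math
a=wray(s,st,270+280/5-.5,130+83/5-.5,.008);b=wray(s,st,270+282/5-.5,130+555/5-.5,.008)
print(a,b,(a+b)/2,np.linalg.norm(a-b),np.arctan2(*(a-b)[1::-1])); stat()
yaw=np.arctan2(*(a-b)[1::-1])-np.pi/2; m=(a+b)/2; print(yaw)
to((m[0],m[1],.003),yaw)
E
```

```text
[ 0.50787503 -0.22457294  0.008     ] [ 0.43608093 -0.27805501  0.008     ] [ 0.47197798 -0.25131397  0.008     ] 0.08952499494350379 0.6402527755306154
t 2.55 pos [ 0.4676 -0.2566  0.1211] yaw -0.94 zdir [-0.    -0.001 -1.   ] F [-0.24 -1.26  0.48] gap 0.0523 j [ 0.85  0.18 -0.44  1.85  0.08  1.13 -0.56]
-0.9305435512642811
row [ 0.68 -0.17 11.81] turn [ 0.     0.001 -0.009]
```

Call:
carry_out(plan=[{"x": 0.7,"y": -0.2,"z": 4,"wx": 0,"wy": 0,"wz": -0.009,"jaw": -0.2},{"x": 0.7,"y": -0.2,"z": 7.5,"wx": 0,"wy": 0,"wz": -0.009,"jaw": -0.2},{"x": 0.7,"y": -0.2,"z": 7.5,"wx": 0,"wy": 0,"wz": -0.009,"jaw": -0.2},{"x": 0.7,"y": -0.2,"z": 7.5,"wx": 0,"wy": 0,"wz": -0.009,"jaw": -0.2}])

```text
clock: 3.05
tool_pos: [0.4723, -0.2525, 0.0474]
orientation: [0.95, 0.313, 0.0, 0.001]
contact_force: [-0.3, -0.3, 0.1]
finger_gap: 0.0522
```

```bash
python3 - <<'E'
from h import *
stat(); to((.472,-.2513,.003),-.9305)
E
```

```text
t 3.05 pos [ 0.4723 -0.2525  0.0474] yaw -0.9331 zdir [ 0.001 -0.002 -1.   ] F [-0.31 -0.28  0.07] gap 0.0522 j [ 0.83  0.27 -0.44  1.92  0.14  0.98 -0.6 ]
row [ 0.05 -0.13  4.44] turn [ 0.002  0.    -0.003]
```

Call:
carry_out(plan=[{"x": 0,"y": -0.1,"z": 2.5,"wx": 0,"wy": 0,"wz": 0,"jaw": -0.2},{"x": 0,"y": -0.1,"z": 4.4,"wx": 0,"wy": 0,"wz": 0,"jaw": -0.2},{"x": 0,"y": -0.1,"z": 4.4,"wx": 0,"wy": 0,"wz": 0,"jaw": 0.2},{"x": 0,"y": -0.1,"z": 4.4,"wx": 0,"wy": 0,"wz": 0,"jaw": 1},{"x": 0,"y": -0.1,"z": 4.4,"wx": 0,"wy": 0,"wz": 0,"jaw": 1},{"x": 0,"y": -0.1,"z": 4.4,"wx": 0,"wy": 0,"wz": 0,"jaw": 1}], force=12)

```text
clock: 3.8
tool_pos: [0.4721, -0.252, 0.004]
orientation: [0.95, 0.313, 0.0, 0.002]
contact_force: [-0.6, 0.6, -0.5]
finger_gap: 0.0198
```

```bash
python3 - <<'E'
from h import *
stat()
E
```

```text
t 3.8 pos [ 0.4721 -0.252   0.004 ] yaw -0.9331 zdir [ 0.002 -0.003 -1.   ] F [-0.59  0.64 -0.46] gap 0.0198 j [ 0.82  0.33 -0.42  1.95  0.17  0.9  -0.63]
```

Call:
carry_out(plan=[{"x": 0,"y": 0,"z": 0,"wx": 0,"wy": 0,"wz": 0,"jaw": 1},{"x": 0,"y": 0,"z": 0,"wx": 0,"wy": 0,"wz": 0,"jaw": 1},{"x": 0,"y": 0,"z": -2,"wx": 0,"wy": 0,"wz": 0,"jaw": 1},{"x": 0,"y": 0,"z": -6,"wx": 0,"wy": 0,"wz": 0,"jaw": 1},{"x": 0,"y": 0,"z": -11,"wx": 0,"wy": 0,"wz": 0,"jaw": 1},{"x": 0,"y": 0,"z": -13,"wx": 0,"wy": 0,"wz": 0,"jaw": 1}])

```text
clock: 4.55
tool_pos: [0.4735, -0.2523, 0.1373]
orientation: [0.95, 0.314, 0.002, 0.003]
contact_force: [0.2, -0.2, 0.6]
finger_gap: 0.0149
```

```bash
python3 - <<'E'
from h import *
stat(); to((.5295,.0272,.14),-1.531)
E
```

```text
t 4.55 pos [ 0.4735 -0.2523  0.1373] yaw -0.933 zdir [ 0.006 -0.005 -1.   ] F [ 0.18 -0.21  0.61] gap 0.0149 j [ 0.85  0.16 -0.45  1.84  0.08  1.15 -0.56]
row [ 21.14 -19.12  -0.38] turn [ 0.007 -0.004  0.598]
```

Call:
carry_out(plan=[{"x": 3,"y": -2.7,"z": 0,"wx": 0,"wy": 0,"wz": 0.09,"jaw": 1},{"x": 6,"y": -5.4,"z": 0,"wx": 0,"wy": 0,"wz": 0.18,"jaw": 1},{"x": 9,"y": -8.1,"z": 0,"wx": 0,"wy": 0,"wz": 0.27,"jaw": 1},{"x": 12,"y": -10.9,"z": 0,"wx": 0,"wy": 0,"wz": 0.36,"jaw": 1},{"x": 15,"y": -13.6,"z": 0,"wx": 0,"wy": 0,"wz": 0.45,"jaw": 1},{"x": 18,"y": -16.3,"z": 0,"wx": 0,"wy": 0,"wz": 0.53,"jaw": 1},{"x": 20.5,"y": -18.5,"z": 0,"wx": 0,"wy": 0,"wz": 0.59,"jaw": 1},{"x": 21.1,"y": -19.1,"z": -0.3,"wx": 0,"wy": 0,"wz": 0.598,"jaw": 1}])

```text
clock: 5.55
tool_pos: [0.5291, 0.0294, 0.1392]
orientation: [1.0, 0.022, 0.003, 0.002]
contact_force: [0.1, -0.8, -0.3]
finger_gap: 0.0148
```

Call:
carry_out(plan=[{"x": 0,"y": 0,"z": 0,"wx": 0,"wy": 0,"wz": 0,"jaw": 1},{"x": 0,"y": 0,"z": 0,"wx": 0,"wy": 0,"wz": 0,"jaw": 1}])

```text
clock: 5.8
tool_pos: [0.5289, 0.0278, 0.1391]
orientation: [1.0, 0.021, 0.003, 0.003]
contact_force: [0.3, -1.2, 0.5]
finger_gap: 0.0148
```

```bash
python3 - <<'E'
from h import *
import cv2
stat();
st=ctrl.sense(); s=ctrl.snapshot("wrist"); cv2.imwrite("pics/f.png",s["img"][:,:,::-1]); 
np.savez("f.npz",q=st["orientation"],p=st["tool_pos"],K=s["camera_matrix"],M=s["mount"])
s=ctrl.snapshot("side"); cv2.imwrite("pics/f2.png",cv2.resize(s["img"][190:310,230:370,::-1],None,fx=5,fy=5)); stat()
to((.5295,.0272,.06),-1.531)
E
```

```text
t 5.8 pos [0.5289 0.0278 0.1391] yaw -1.5281 zdir [ 0.005 -0.005 -1.   ] F [ 0.27 -1.22  0.53] gap 0.0148 j [ 0.47  0.17 -0.63  1.84  0.11  1.16 -1.72]
t 5.9 pos [0.529  0.0278 0.1391] yaw -1.5287 zdir [ 0.005 -0.005 -1.   ] F [-0.59 -0.13  0.23] gap 0.0149 j [ 0.47  0.17 -0.63  1.84  0.11  1.16 -1.72]
row [0.01 0.02 7.91] turn [ 0.005 -0.005  0.002]
```

View pics/f.png

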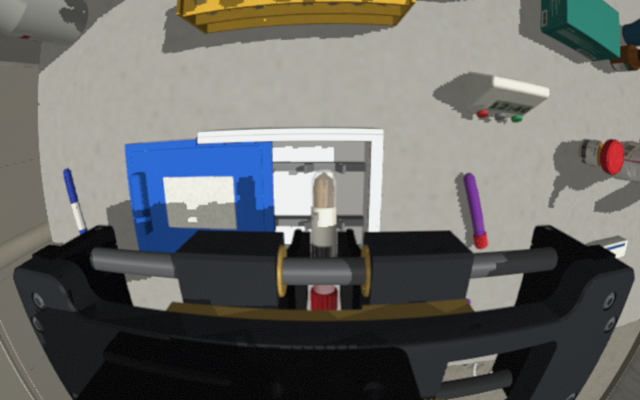

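View pics/f2.png

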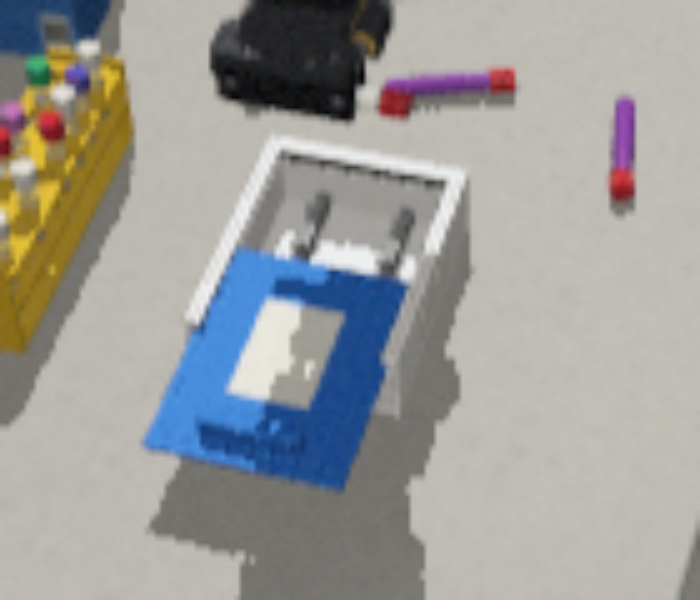

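```bash
python3 - <<'E'
from h import *
f=np.load("f.npz"); s={"camera_matrix":f["K"],"mount":f["M"]}; st={"orientation":f["q"],"tool_pos":f["p"]}
p=np.array([.52827,.05913,-1.53096])
def bx(w):
    d=w[:2]-p[:2];c,q=np.cos(p[2]),np.sin(p[2]); return np.round([(c*d[0]+q*d[1])*1e3,(-q*d[0]+c*d[1])*1e3],1)
for n,u,v,z in [("outer closed +y (80,64)",383,130,.05),("entry +y (-77,64)",198,133,.05),("closed outer edge near gripper",381,240,.05),("rib hi",333,168,.029),("rib hi2",365,168,.029),("lid lead hi",273,143,.044),("lid lead low",273,235,.044),("tip",323,172,.145),("lid rear",126,145,.035)]:
    print(n,bx(wray(s,st,u,v,z)))
E
python3 - <<'E'
import cv2
a=cv2.imread("pics/f.png");cv2.imwrite("pics/f3.png",cv2.resize(a[120:260,250:400],None,fx=5,fy=5,interpolation=cv2.INTER_CUBIC))
E
```

```text
outer closed +y (80,64) [79.2 61.9]
entry +y (-77,64) [-76.   61.5]
closed outer edge near gripper [ 81.9 -33.7]
rib hi [39.3 26.7]
rib hi2 [68. 27.]
lid lead hi [-11.4  50.4]
lid lead low [-14.3 -31.3]
tip [30.  42.4]
lid rear [-164.5   54.8]
```

View pics/f3.png

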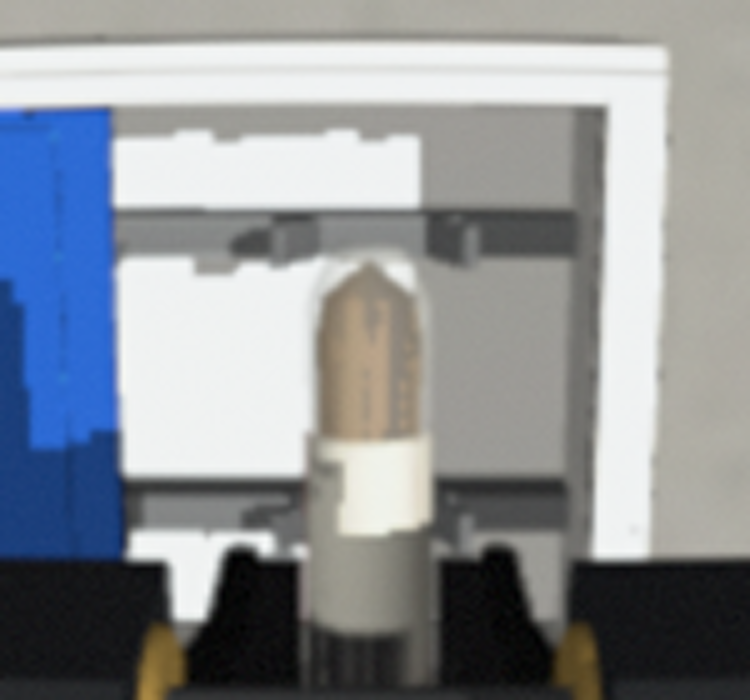

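Call:
carry_out(plan=[{"x": 0,"y": 0.1,"z": 3,"wx": 0.005,"wy": -0.005,"wz": 0,"jaw": 1},{"x": 0,"y": 0.1,"z": 6,"wx": 0.005,"wy": -0.005,"wz": 0,"jaw": 1},{"x": 0,"y": 0.1,"z": 9,"wx": 0.005,"wy": -0.005,"wz": 0,"jaw": 1},{"x": 0,"y": 0.1,"z": 10,"wx": 0.005,"wy": -0.005,"wz": 0,"jaw": 1},{"x": 0,"y": 0.1,"z": 10.5,"wx": 0.005,"wy": -0.005,"wz": 0,"jaw": 1},{"x": 0,"y": 0.1,"z": 10.5,"wx": 0.005,"wy": -0.005,"wz": 0,"jaw": 1}])

```text
clock: 6.65
tool_pos: [0.5301, 0.0261, 0.0347]
orientation: [1.0, 0.021, 0.001, 0.0]
contact_force: [0.6, 0.4, 0.4]
finger_gap: 0.0149
```

```bash
python3 - <<'E'
from h import *
import cv2
stat();
st=ctrl.sense(); s=ctrl.snapshot("wrist"); cv2.imwrite("pics/g.png",cv2.resize(s["img"][120:320,220:430,::-1],None,fx=3.5,fy=3)); 
to((.5295,.0272,.0235),-1.531)
E
```

```text
t 6.65 pos [0.5301 0.0261 0.0347] yaw -1.529 zdir [ 0.001 -0.    -1.   ] F [0.64 0.4  0.44] gap 0.0149 j [ 0.44  0.3  -0.6   1.93  0.21  0.97 -1.79]
row [-0.08 -0.11  1.15] turn [ 0.    -0.002  0.002]
```

View pics/g.png

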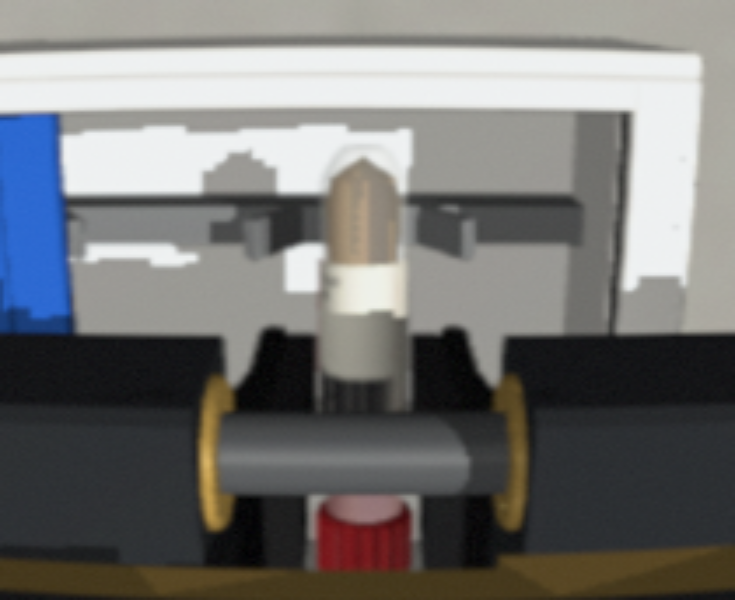

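Centred over the notch (tube at column 362, notch between 265 and 462). Lower and release to a limited gap.

Call:
carry_out(plan=[{"x": 0,"y": 0,"z": 0.6,"wx": 0,"wy": 0,"wz": 0,"jaw": 1},{"x": 0,"y": 0,"z": 1.1,"wx": 0,"wy": 0,"wz": 0,"jaw": 1},{"x": 0,"y": 0,"z": 1.2,"wx": 0,"wy": 0,"wz": 0,"jaw": 1},{"x": 0,"y": 0,"z": 1.2,"wx": 0,"wy": 0,"wz": 0,"jaw": 1}])

```text
clock: 7.2
tool_pos: [0.5303, 0.0262, 0.0229]
orientation: [1.0, 0.021, 0.001, 0.0]
contact_force: [0.3, 0.4, -1.1]
finger_gap: 0.0154
```

```bash
python3 - <<'E'
from h import *
stat();
E
```

```text
t 7.2 pos [0.5303 0.0262 0.0229] yaw -1.5288 zdir [ 0.001 -0.    -1.   ] F [ 0.26  0.43 -1.12] gap 0.0154 j [ 0.43  0.32 -0.6   1.94  0.22  0.95 -1.8 ]
```

Call:
carry_out(plan=[{"x": 0,"y": 0,"z": 0,"wx": 0,"wy": 0,"wz": 0,"jaw": 0.4},{"x": 0,"y": 0,"z": 0,"wx": 0,"wy": 0,"wz": 0,"jaw": 0.25},{"x": 0,"y": 0,"z": 0,"wx": 0,"wy": 0,"wz": 0,"jaw": 0.25},{"x": 0,"y": 0,"z": 0,"wx": 0,"wy": 0,"wz": 0,"jaw": 0.25},{"x": 0,"y": 0,"z": -3,"wx": 0,"wy": 0,"wz": 0,"jaw": 0.25},{"x": 0,"y": 0,"z": -7,"wx": 0,"wy": 0,"wz": 0,"jaw": 0.25},{"x": 0,"y": 0,"z": -12,"wx": 0,"wy": 0,"wz": 0,"jaw": 0.25},{"x": 0,"y": 0,"z": -14,"wx": 0,"wy": 0,"wz": 0,"jaw": 0.25}])

```text
clock: 8.2
tool_pos: [0.5317, 0.0265, 0.1661]
orientation: [1.0, 0.021, 0.003, 0.0]
contact_force: [0.3, -0.5, -0.3]
finger_gap: 0.0328
```

```bash
python3 - <<'E'
from h import *
import cv2
stat();
st=ctrl.sense(); s=ctrl.snapshot("wrist"); cv2.imwrite("pics/h.png",s["img"][:,:,::-1])
s=ctrl.snapshot("side"); cv2.imwrite("pics/h2.png",cv2.resize(s["img"][190:310,230:370,::-1],None,fx=5,fy=5)); stat()
E
```

```text
t 8.2 pos [0.5317 0.0265 0.1661] yaw -1.5286 zdir [ 0.006 -0.001 -1.   ] F [ 0.27 -0.5  -0.27] gap 0.0328 j [ 0.49  0.15 -0.64  1.8   0.09  1.21 -1.7 ]
t 8.3 pos [0.5319 0.0264 0.1656] yaw -1.5288 zdir [ 0.007 -0.001 -1.   ] F [0.43 0.11 0.11] gap 0.0327 j [ 0.49  0.15 -0.64  1.8   0.1   1.21 -1.7 ]
```

View pics/h.png

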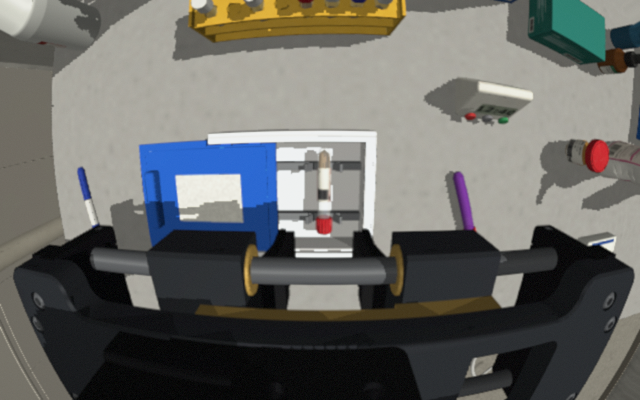

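View pics/h2.png

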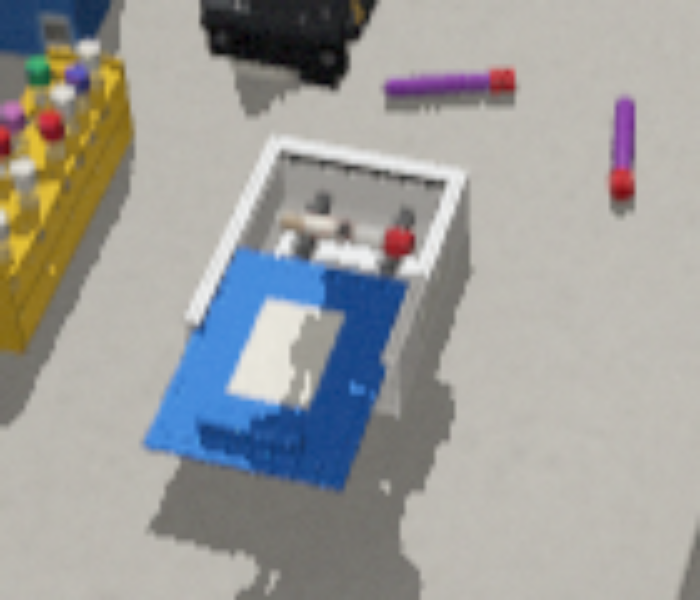

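```bash
cat >> h.py <<'E'
P=np.array([.52827,.05913,-1.53096])
def bw(x,y,z):
    c,s=np.cos(P[2]),np.sin(P[2]); return np.array([P[0]+(c*x-s*y)/1e3,P[1]+(s*x+c*y)/1e3,z/1e3])
def bx(w):
    d=w[:2]-P[:2];c,q=np.cos(P[2]),np.sin(P[2]); return np.round([(c*d[0]+q*d[1])*1e3,(-q*d[0]+c*d[1])*1e3],2)
E
python3 - <<'E'
from h import *
stat(); st=ctrl.sense(); s=ctrl.snapshot("wrist")
a,b=wray(s,st,322.5,152.5,.026),wray(s,st,324,235,.026); print(bx(a),bx(b),bx((a+b)/2))
print(bw(-180,0,100)); to(bw(-180,0,100),.04)
E
```

```text
t 8.3 pos [0.5319 0.0264 0.1656] yaw -1.5288 zdir [ 0.007 -0.001 -1.   ] F [0.43 0.11 0.11] gap 0.0327 j [ 0.49  0.15 -0.64  1.8   0.1   1.21 -1.7 ]
[30.96 40.74] [ 32.66 -44.87] [31.81 -2.06]
[0.52110136 0.23898719 0.1       ]
row [ -0.09 -21.3    6.35] turn [ 0.003 -0.002 -1.569]
```

Call:
carry_out(plan=[{"x": 0,"y": -3,"z": 0,"wx": 0,"wy": 0,"wz": -0.18,"jaw": 0.4},{"x": 0,"y": -6,"z": 0,"wx": 0,"wy": 0,"wz": -0.36,"jaw": 0.4},{"x": 0,"y": -9,"z": 0,"wx": 0,"wy": 0,"wz": -0.54,"jaw": 0.4},{"x": 0,"y": -12,"z": 0,"wx": 0,"wy": 0,"wz": -0.72,"jaw": 0.4},{"x": 0,"y": -15,"z": 0,"wx": 0,"wy": 0,"wz": -0.9,"jaw": 0.4},{"x": 0,"y": -18,"z": 0,"wx": 0,"wy": 0,"wz": -1.08,"jaw": 0.4},{"x": 0,"y": -20,"z": 0,"wx": 0,"wy": 0,"wz": -1.26,"jaw": 0.4},{"x": 0,"y": -21.3,"z": 2,"wx": 0,"wy": 0,"wz": -1.44,"jaw": 0.4}])

```text
clock: 9.35
tool_pos: [0.5215, 0.2407, 0.1427]
orientation: [0.735, 0.678, 0.001, 0.001]
contact_force: [1.1, 0.2, -0.8]
finger_gap: 0.0258
```

```bash
python3 - <<'E'
from h import *
stat(); to(bw(-180,0,80),.04)
E
```

```text
t 9.35 pos [0.5215 0.2407 0.1427] yaw -0.0813 zdir [ 0.004  0.    -1.   ] F [ 1.12  0.19 -0.78] gap 0.0258 j [ 0.29  0.34 -0.91  1.72  0.29  1.22 -0.78]
row [-0.18 -0.05  6.27] turn [ 0.004 -0.    -0.121]
```

Call:
carry_out(plan=[{"x": -0.2,"y": 0,"z": 2,"wx": 0.004,"wy": 0,"wz": -0.12,"jaw": 0.4},{"x": -0.2,"y": 0,"z": 5,"wx": 0.004,"wy": 0,"wz": -0.12,"jaw": 0.4},{"x": -0.2,"y": 0,"z": 6.3,"wx": 0.004,"wy": 0,"wz": -0.12,"jaw": 0.4},{"x": -0.2,"y": 0,"z": 6.3,"wx": 0.004,"wy": 0,"wz": -0.12,"jaw": 0.4}])

```text
clock: 9.85
tool_pos: [0.5204, 0.2383, 0.0781]
orientation: [0.693, 0.721, -0.001, -0.001]
contact_force: [0.5, 0.0, 0.3]
finger_gap: 0.026
```

```bash
python3 - <<'E'
from h import *
import cv2
stat(); to(bw(-180,0,48),.04)
s=ctrl.snapshot("side"); cv2.imwrite("pics/i2.png",cv2.resize(s["img"][190:310,230:370,::-1],None,fx=5,fy=5))
s=ctrl.snapshot("scene"); cv2.imwrite("pics/i1.png",cv2.resize(s["img"][100:210,240:380,::-1],None,fx=5,fy=5))
s=ctrl.snapshot("wrist"); cv2.imwrite("pics/i3.png",s["img"][:,:,::-1])
E
```

```text
t 9.85 pos [0.5204 0.2383 0.0781] yaw 0.0389 zdir [-0.003 -0.    -1.   ] F [0.48 0.04 0.29] gap 0.026 j [ 0.27  0.42 -0.9   1.79  0.36  1.12 -0.71]
row [0.07 0.08 3.01] turn [-0.003  0.    -0.001]
```

View pics/i2.png

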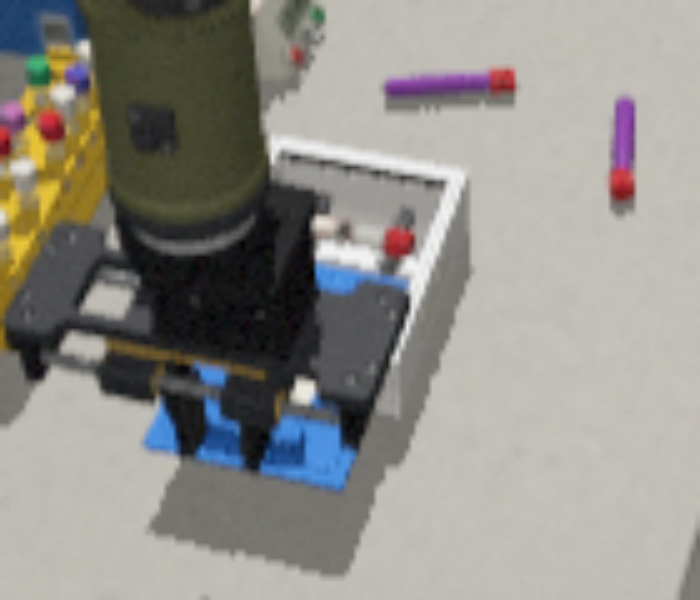

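View pics/i1.png

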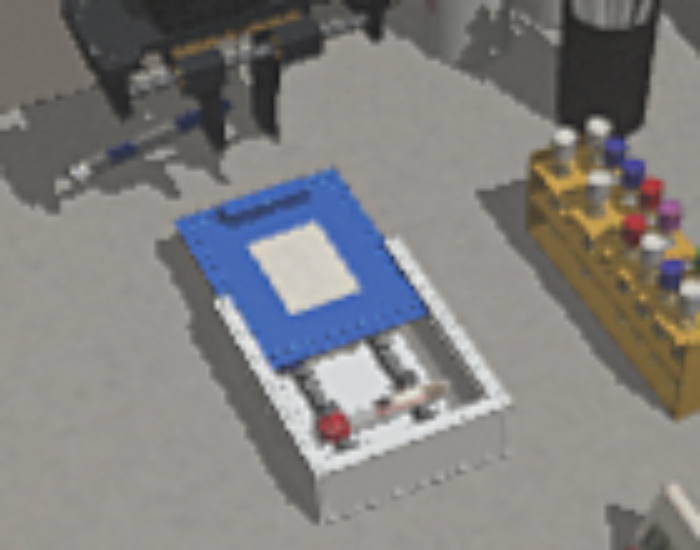

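View pics/i3.png

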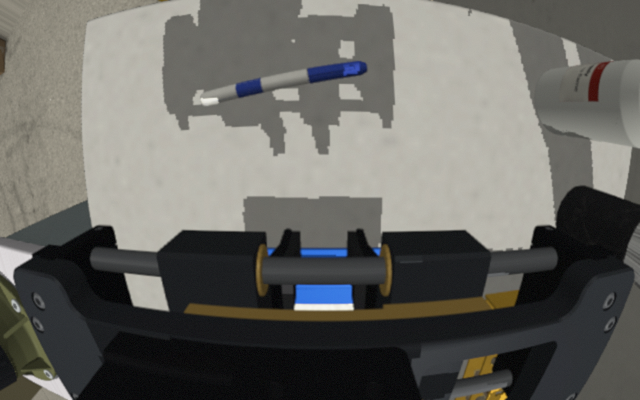

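Call:
carry_out(plan=[{"x": 0,"y": 0.1,"z": 1.5,"wx": 0,"wy": 0,"wz": 0,"jaw": 0.4},{"x": 0,"y": 0.1,"z": 3,"wx": 0,"wy": 0,"wz": 0,"jaw": 0.4},{"x": 0,"y": 0.1,"z": 3,"wx": 0,"wy": 0,"wz": 0,"jaw": 0.4},{"x": 0,"y": 0.1,"z": 3,"wx": 0,"wy": 0,"wz": 0,"jaw": 0.4}])

```text
clock: 10.5
tool_pos: [0.5231, 0.2394, 0.0505]
orientation: [0.693, 0.721, 0.001, -0.0]
contact_force: [-0.3, 0.5, -0.1]
finger_gap: 0.026
```

```bash
python3 - <<'E'
from h import *
stat(); print(bx(ctrl.sense()["tool_pos"])); to(bw(-150,0,48),.04)
E
```

```text
t 10.5 pos [0.5231 0.2394 0.0505] yaw 0.0389 zdir [ 0.001  0.001 -1.   ] F [-0.3   0.45 -0.06] gap 0.026 j [ 0.25  0.45 -0.88  1.81  0.39  1.07 -0.73]
[-180.3    2. ]
row [-3.03 -0.2   0.24] turn [ 0.001 -0.001 -0.001]
```

Call:
carry_out(plan=[{"x": -0.5,"y": -0.2,"z": 0.25,"wx": 0,"wy": 0,"wz": 0,"jaw": 0.4},{"x": -1,"y": -0.2,"z": 0.25,"wx": 0,"wy": 0,"wz": 0,"jaw": 0.4},{"x": -1.5,"y": -0.2,"z": 0.25,"wx": 0,"wy": 0,"wz": 0,"jaw": 0.4},{"x": -2,"y": -0.2,"z": 0.25,"wx": 0,"wy": 0,"wz": 0,"jaw": 0.4},{"x": -2.5,"y": -0.2,"z": 0.25,"wx": 0,"wy": 0,"wz": 0,"jaw": 0.4},{"x": -3,"y": -0.2,"z": 0.25,"wx": 0,"wy": 0,"wz": 0,"jaw": 0.4},{"x": -3.5,"y": -0.2,"z": 0.25,"wx": 0,"wy": 0,"wz": 0,"jaw": 0.4}])

```text
clock: 11.38
tool_pos: [0.5225, 0.2042, 0.0481]
orientation: [0.693, 0.721, 0.001, -0.0]
contact_force: [-0.0, 0.3, 0.7]
finger_gap: 0.0259
```

```bash
python3 - <<'E'
from h import *
import cv2
stat(); print(bx(ctrl.sense()["tool_pos"])); to(bw(-110,0,48),.04)
s=ctrl.snapshot("scene"); cv2.imwrite("pics/j1.png",cv2.resize(s["img"][100:210,240:380,::-1],None,fx=5,fy=5))
E
```

```text
t 11.375 pos [0.5225 0.2042 0.0481] yaw 0.0392 zdir [ 0.001  0.001 -1.   ] F [-0.03  0.27  0.75] gap 0.0259 j [ 0.32  0.43 -0.88  1.84  0.38  1.05 -0.67]
[-1.4519e+02  4.0000e-02]
row [-3.52 -0.    0.  ] turn [ 0.001 -0.001 -0.001]
```

View pics/j1.png

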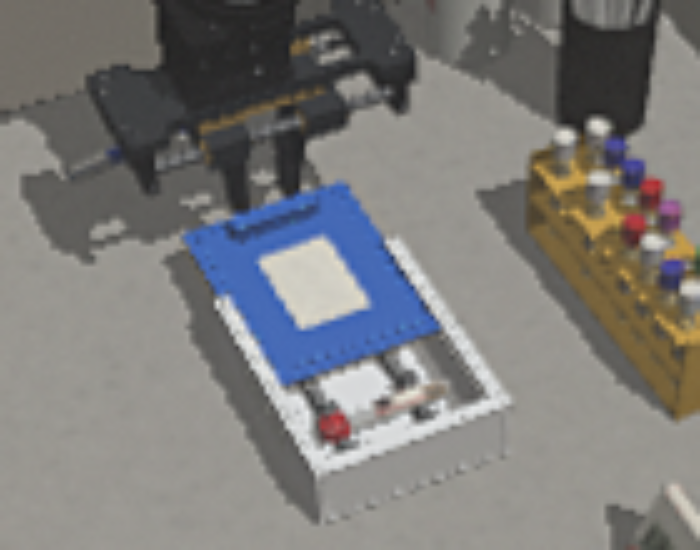

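Call:
carry_out(plan=[{"x": -0.5,"y": 0,"z": 0,"wx": 0,"wy": 0,"wz": 0,"jaw": 0.4},{"x": -1,"y": 0,"z": 0,"wx": 0,"wy": 0,"wz": 0,"jaw": 0.4},{"x": -1.5,"y": 0,"z": 0,"wx": 0,"wy": 0,"wz": 0,"jaw": 0.4},{"x": -2,"y": 0,"z": 0,"wx": 0,"wy": 0,"wz": 0,"jaw": 0.4},{"x": -2.5,"y": 0,"z": 0,"wx": 0,"wy": 0,"wz": 0,"jaw": 0.4},{"x": -3,"y": 0,"z": 0,"wx": 0,"wy": 0,"wz": 0,"jaw": 0.4},{"x": -3.5,"y": 0,"z": 0,"wx": 0,"wy": 0,"wz": 0,"jaw": 0.4},{"x": -4,"y": 0,"z": 0,"wx": 0,"wy": 0,"wz": 0,"jaw": 0.4}])

```text
clock: 12.42
tool_pos: [0.5242, 0.1627, 0.0478]
orientation: [0.693, 0.72, 0.0, 0.0]
contact_force: [-1.1, -0.2, 0.6]
finger_gap: 0.026
```

```bash
python3 - <<'E'
from h import *
import cv2
stat(); print(bx(ctrl.sense()["tool_pos"])); to(bw(-90,0,48),.04)
s=ctrl.snapshot("scene"); cv2.imwrite("pics/k1.png",cv2.resize(s["img"][100:210,240:380,::-1],None,fx=5,fy=5))
E
```

```text
t 12.425 pos [0.5242 0.1627 0.0478] yaw 0.0382 zdir [ 0.001  0.    -1.   ] F [-1.15 -0.16  0.58] gap 0.026 j [ 0.4   0.4  -0.88  1.87  0.35  1.04 -0.58]
[-1.0366e+02  1.0000e-02]
row [-1.37  0.   -0.02] turn [ 0.001 -0.    -0.002]
```

View pics/k1.png

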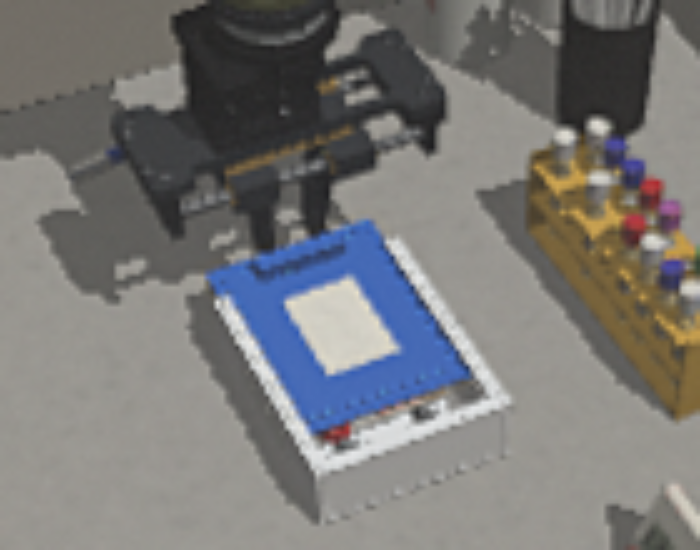

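Call:
carry_out(plan=[{"x": -0.2,"y": 0,"z": 0,"wx": 0,"wy": 0,"wz": 0,"jaw": 0.4},{"x": -0.4,"y": 0,"z": 0,"wx": 0,"wy": 0,"wz": 0,"jaw": 0.4},{"x": -0.6,"y": 0,"z": 0,"wx": 0,"wy": 0,"wz": 0,"jaw": 0.4},{"x": -0.8,"y": 0,"z": 0,"wx": 0,"wy": 0,"wz": 0,"jaw": 0.4},{"x": -1,"y": 0,"z": 0,"wx": 0,"wy": 0,"wz": 0,"jaw": 0.4},{"x": -1.2,"y": 0,"z": 0,"wx": 0,"wy": 0,"wz": 0,"jaw": 0.4},{"x": -1.4,"y": 0,"z": 0,"wx": 0,"wy": 0,"wz": 0,"jaw": 0.4}])

```text
clock: 13.35
tool_pos: [0.5248, 0.1477, 0.0478]
orientation: [0.694, 0.72, -0.0, 0.0]
contact_force: [0.0, 1.8, 1.0]
finger_gap: 0.026
```

```bash
python3 - <<'E'
from h import *
stat(); print(bx(ctrl.sense()["tool_pos"])); to(bw(-80,0,48),.04)
E
```

```text
t 13.35 pos [0.5248 0.1477 0.0478] yaw 0.0373 zdir [ 0.    -0.001 -1.   ] F [0.03 1.82 1.  ] gap 0.026 j [ 0.43  0.39 -0.88  1.88  0.35  1.03 -0.55]
[-8.868e+01  8.000e-02]
row [-0.87 -0.01 -0.02] turn [ 0.     0.001 -0.003]
```

Call:
carry_out(plan=[{"x": -0.1,"y": 0,"z": 0,"wx": 0,"wy": 0,"wz": 0,"jaw": 0.4},{"x": -0.2,"y": 0,"z": 0,"wx": 0,"wy": 0,"wz": 0,"jaw": 0.4},{"x": -0.3,"y": 0,"z": 0,"wx": 0,"wy": 0,"wz": 0,"jaw": 0.4},{"x": -0.4,"y": 0,"z": 0,"wx": 0,"wy": 0,"wz": 0,"jaw": 0.4}])

```text
clock: 13.85
tool_pos: [0.5252, 0.1446, 0.0481]
orientation: [0.694, 0.72, 0.001, 0.0]
contact_force: [-0.8, 3.9, 2.5]
finger_gap: 0.0265
```

Call:
carry_out(plan=[{"x": -0.1,"y": 0,"z": 0,"wx": 0,"wy": 0,"wz": 0,"jaw": 0.4},{"x": -0.2,"y": 0,"z": 0,"wx": 0,"wy": 0,"wz": 0,"jaw": 0.4},{"x": -0.3,"y": 0,"z": 0,"wx": 0,"wy": 0,"wz": 0,"jaw": 0.4},{"x": -0.4,"y": 0,"z": 0,"wx": 0,"wy": 0,"wz": 0,"jaw": 0.4}])

```text
clock: 14.35
tool_pos: [0.5256, 0.1413, 0.0484]
orientation: [0.693, 0.721, 0.001, 0.0]
contact_force: [0.2, 5.2, 2.7]
finger_gap: 0.0262
```

```bash
python3 - <<'E'
from h import *
stat(); print(bx(ctrl.sense()["tool_pos"])); to(bw(-73,0,48),.04)
E
```

```text
t 14.35 pos [0.5256 0.1413 0.0484] yaw 0.0383 zdir [ 0.002  0.002 -1.   ] F [0.2  5.21 2.74] gap 0.0262 j [ 0.45  0.38 -0.88  1.88  0.34  1.03 -0.54]
[-82.22   0.6 ]
row [-0.92 -0.06  0.04] turn [ 0.002 -0.002 -0.002]
```

Call:
carry_out(plan=[{"x": -0.1,"y": 0,"z": 0.04,"wx": 0,"wy": 0,"wz": 0,"jaw": 0.4},{"x": -0.2,"y": 0,"z": 0.04,"wx": 0,"wy": 0,"wz": 0,"jaw": 0.4},{"x": -0.3,"y": 0,"z": 0.04,"wx": 0,"wy": 0,"wz": 0,"jaw": 0.4}])

```text
clock: 14.72
tool_pos: [0.5256, 0.1373, 0.0477]
orientation: [0.694, 0.72, 0.001, 0.0]
contact_force: [0.2, 3.0, 1.4]
finger_gap: 0.0264
```

Call:
carry_out(plan=[{"x": -0.1,"y": 0,"z": 0,"wx": 0,"wy": 0,"wz": 0,"jaw": 0.4},{"x": -0.2,"y": 0,"z": 0,"wx": 0,"wy": 0,"wz": 0,"jaw": 0.4},{"x": -0.3,"y": 0,"z": 0,"wx": 0,"wy": 0,"wz": 0,"jaw": 0.4}])

```text
clock: 15.1
tool_pos: [0.5256, 0.1358, 0.0477]
orientation: [0.693, 0.721, 0.002, -0.0]
contact_force: [0.3, 5.9, 0.1]
finger_gap: 0.0258
```

```bash
python3 - <<'E'
from h import *
import cv2
stat(); print(bx(ctrl.sense()["tool_pos"]))
s=ctrl.snapshot("scene"); cv2.imwrite("pics/l1.png",cv2.resize(s["img"][120:210,260:360,::-1],None,fx=6,fy=6,interpolation=cv2.INTER_CUBIC))
E
```

```text
t 15.1 pos [0.5256 0.1358 0.0477] yaw 0.0383 zdir [ 0.002  0.003 -1.   ] F [0.33 5.87 0.07] gap 0.0258 j [ 0.46  0.38 -0.88  1.89  0.34  1.03 -0.53]
[-76.71   0.41]
```

View pics/l1.png

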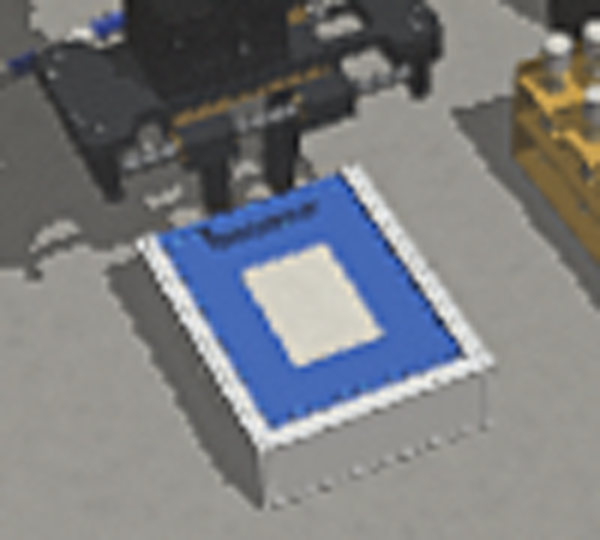

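Call:
carry_out(plan=[{"x": -0.1,"y": 0,"z": 0,"wx": 0,"wy": 0,"wz": 0,"jaw": 0.4},{"x": -0.15,"y": 0,"z": 0,"wx": 0,"wy": 0,"wz": 0,"jaw": 0.4},{"x": -0.2,"y": 0,"z": 0,"wx": 0,"wy": 0,"wz": 0,"jaw": 0.4}])

```text
clock: 15.52
tool_pos: [0.5256, 0.1358, 0.0477]
orientation: [0.693, 0.721, 0.003, -0.001]
contact_force: [0.5, 7.6, -0.1]
finger_gap: 0.0262
```

Call:
carry_out(plan=[{"x": -0.15,"y": 0,"z": 0,"wx": 0,"wy": 0,"wz": 0,"jaw": 0.4},{"x": -0.2,"y": 0,"z": 0,"wx": 0,"wy": 0,"wz": 0,"jaw": 0.4}])

```text
clock: 15.78
tool_pos: [0.5256, 0.1358, 0.0478]
orientation: [0.693, 0.721, 0.004, -0.002]
contact_force: [0.4, 7.7, 0.1]
finger_gap: 0.0256
```

```bash
python3 - <<'E'
from h import *
stat(); print(bx(ctrl.sense()["tool_pos"]))
E
```

```text
t 15.775 pos [0.5256 0.1358 0.0478] yaw 0.0401 zdir [ 0.003  0.009 -1.   ] F [0.44 7.73 0.11] gap 0.0256 j [ 0.46  0.38 -0.88  1.89  0.33  1.02 -0.52]
[-76.7    0.37]
```

Call:
carry_out(plan=[{"x": -0.2,"y": 0,"z": 0,"wx": 0,"wy": 0,"wz": 0,"jaw": 0.4},{"x": -0.25,"y": 0,"z": 0,"wx": 0,"wy": 0,"wz": 0,"jaw": 0.4},{"x": -0.3,"y": 0,"z": 0,"wx": 0,"wy": 0,"wz": 0,"jaw": 0.4}])

```text
clock: 16.15
tool_pos: [0.5253, 0.1352, 0.0478]
orientation: [0.692, 0.722, 0.005, -0.003]
contact_force: [-0.1, 7.4, 0.9]
finger_gap: 0.0259
```

```bash
python3 - <<'E'
from h import *
stat(); print(bx(ctrl.sense()["tool_pos"])); to(bw(-76.7,0,48),.04)
E
```

```text
t 16.15 pos [0.5253 0.1352 0.0478] yaw 0.0412 zdir [ 0.003  0.012 -1.   ] F [-0.09  7.43  0.93] gap 0.0259 j [ 0.47  0.38 -0.88  1.89  0.33  1.02 -0.51]
[-76.08   0.11]
row [ 0.06 -0.01 -0.02] turn [ 0.003 -0.012  0.001]
```

Moving again at about 7.5 N (buffer yielding). I continue gently.

Call:
carry_out(plan=[{"x": -0.25,"y": 0,"z": 0,"wx": 0,"wy": 0,"wz": 0,"jaw": 0.4},{"x": -0.3,"y": 0,"z": 0,"wx": 0,"wy": 0,"wz": 0,"jaw": 0.4},{"x": -0.35,"y": 0,"z": 0,"wx": 0,"wy": 0,"wz": 0,"jaw": 0.4}])

```text
clock: 16.52
tool_pos: [0.5251, 0.1335, 0.0477]
orientation: [0.692, 0.722, 0.006, -0.004]
contact_force: [0.2, 7.6, -0.2]
finger_gap: 0.0261
```

```bash
python3 - <<'E'
from h import *
stat(); print(bx(ctrl.sense()["tool_pos"]))
E
```

```text
t 16.525 pos [0.5251 0.1335 0.0477] yaw 0.0422 zdir [ 0.003  0.015 -1.   ] F [ 0.23  7.61 -0.15] gap 0.0261 j [ 0.48  0.38 -0.88  1.89  0.33  1.02 -0.5 ]
[-74.46  -0.19]
```

Call:
carry_out(plan=[{"x": -0.25,"y": 0,"z": 0,"wx": 0,"wy": 0,"wz": 0,"jaw": 0.4},{"x": -0.3,"y": 0,"z": 0,"wx": 0,"wy": 0,"wz": 0,"jaw": 0.4}])

```text
clock: 16.77
tool_pos: [0.5249, 0.1332, 0.0477]
orientation: [0.691, 0.722, 0.008, -0.005]
contact_force: [-0.4, 8.4, 1.4]
finger_gap: 0.0262
```

```bash
python3 - <<'E'
from h import *
stat(); print(bx(ctrl.sense()["tool_pos"]))
E
```

```text
t 16.775 pos [0.5249 0.1332 0.0477] yaw 0.0436 zdir [ 0.003  0.019 -1.   ] F [-0.42  8.42  1.43] gap 0.0262 j [ 0.48  0.38 -0.89  1.89  0.32  1.02 -0.5 ]
[-74.14  -0.38]
```

Call:
carry_out(plan=[{"x": -0.3,"y": 0,"z": 0,"wx": 0,"wy": 0,"wz": 0,"jaw": 0.4},{"x": -0.35,"y": 0,"z": 0,"wx": 0,"wy": 0,"wz": 0,"jaw": 0.4},{"x": -0.4,"y": 0,"z": 0,"wx": 0,"wy": 0,"wz": 0,"jaw": 0.4}])

```text
clock: 17.15
tool_pos: [0.5249, 0.1325, 0.0478]
orientation: [0.691, 0.723, 0.01, -0.007]
contact_force: [-0.3, 9.9, 0.6]
finger_gap: 0.0253
```

```bash
python3 - <<'E'
from h import *
stat(); print(bx(ctrl.sense()["tool_pos"]))
E
```

```text
t 17.15 pos [0.5249 0.1325 0.0478] yaw 0.0451 zdir [ 0.003  0.023 -1.   ] F [-0.34  9.93  0.62] gap 0.0253 j [ 0.49  0.38 -0.89  1.9   0.32  1.01 -0.49]
[-73.45  -0.48]
```

Call:
carry_out(plan=[{"x": -0.35,"y": 0,"z": 0,"wx": 0,"wy": 0,"wz": 0,"jaw": 0.4},{"x": -0.4,"y": 0,"z": 0,"wx": 0,"wy": 0,"wz": 0,"jaw": 0.4},{"x": -0.45,"y": 0,"z": 0,"wx": 0,"wy": 0,"wz": 0,"jaw": 0.4}])

```text
clock: 17.52
tool_pos: [0.5247, 0.1322, 0.048]
orientation: [0.69, 0.723, 0.012, -0.009]
contact_force: [0.4, 11.1, 0.6]
finger_gap: 0.0259
```

```bash
python3 - <<'E'
from h import *
stat(); print(bx(ctrl.sense()["tool_pos"]))
E
```

```text
t 17.525 pos [0.5247 0.1322 0.048 ] yaw 0.047 zdir [ 0.004  0.029 -1.   ] F [ 0.37 11.09  0.62] gap 0.0259 j [ 0.49  0.37 -0.89  1.9   0.31  1.01 -0.48]
[-73.17  -0.63]
```

Call:
carry_out(plan=[{"x": -0.2,"y": 0,"z": 0,"wx": 0,"wy": 0,"wz": 0,"jaw": 0.4},{"x": -0.1,"y": 0,"z": 0,"wx": 0,"wy": 0,"wz": 0,"jaw": 0.4},{"x": 0,"y": 0,"z": 0,"wx": 0,"wy": 0,"wz": 0,"jaw": 0.4},{"x": 0.1,"y": 0,"z": 0,"wx": 0,"wy": 0,"wz": 0,"jaw": 0.4}])

```text
clock: 18.02
tool_pos: [0.5246, 0.1337, 0.0479]
orientation: [0.69, 0.724, 0.012, -0.009]
contact_force: [0.7, 4.0, 0.9]
finger_gap: 0.0262
```

```bash
python3 - <<'E'
from h import *
stat(); print(bx(ctrl.sense()["tool_pos"]))
E
```

```text
t 18.025 pos [0.5246 0.1337 0.0479] yaw 0.0475 zdir [ 0.004  0.03  -1.   ] F [0.7  4.03 0.91] gap 0.0262 j [ 0.49  0.38 -0.89  1.9   0.31  1.01 -0.48]
[-74.71  -0.72]
```

Call:
carry_out(plan=[{"x": 0.05,"y": 0,"z": 0,"wx": 0,"wy": -0.01,"wz": 0,"jaw": 0.4},{"x": 0.1,"y": 0,"z": 0,"wx": 0,"wy": -0.02,"wz": 0,"jaw": 0.4},{"x": 0.1,"y": 0,"z": 0,"wx": 0,"wy": -0.03,"wz": 0,"jaw": 0.4}])

```text
clock: 18.4
tool_pos: [0.5244, 0.1337, 0.0476]
orientation: [0.69, 0.724, 0.001, 0.003]
contact_force: [1.1, 1.4, -0.1]
finger_gap: 0.0261
```

```bash
python3 - <<'E'
from h import *
stat(); print(bx(ctrl.sense()["tool_pos"]))
E
```

```text
t 18.4 pos [0.5244 0.1337 0.0476] yaw 0.047 zdir [ 0.005 -0.002 -1.   ] F [ 1.06  1.42 -0.08] gap 0.0261 j [ 0.46  0.38 -0.88  1.89  0.34  1.02 -0.52]
[-74.63  -0.94]
```

Call:
carry_out(plan=[{"x": 0.3,"y": 0,"z": 0,"wx": 0,"wy": 0,"wz": 0,"jaw": 0.4},{"x": 0.8,"y": 0,"z": 0,"wx": 0,"wy": 0,"wz": 0,"jaw": 0.4},{"x": 1,"y": 0,"z": 0,"wx": 0,"wy": 0,"wz": 0,"jaw": 0.4},{"x": 0.7,"y": 0,"z": 0,"wx": 0,"wy": 0,"wz": 0,"jaw": 0.4},{"x": 0.4,"y": 0,"z": 0,"wx": 0,"wy": 0,"wz": 0,"jaw": 0.4},{"x": 0.2,"y": 0,"z": 0,"wx": 0,"wy": 0,"wz": 0,"jaw": 0.4}])

```text
clock: 19.15
tool_pos: [0.5244, 0.135, 0.0476]
orientation: [0.691, 0.723, 0.001, 0.003]
contact_force: [0.2, 0.2, 0.2]
finger_gap: 0.0263
```

Call:
carry_out(plan=[{"x": -0.1,"y": 0,"z": 0,"wx": 0,"wy": 0,"wz": 0,"jaw": 0.4},{"x": -0.1,"y": 0,"z": 0,"wx": 0,"wy": 0,"wz": 0,"jaw": 0.4}])

```text
clock: 19.4
tool_pos: [0.5244, 0.1339, 0.0476]
orientation: [0.691, 0.723, 0.001, 0.003]
contact_force: [0.3, -0.3, 0.3]
finger_gap: 0.0263
```

Call:
carry_out(plan=[{"x": -0.1,"y": 0,"z": 0,"wx": 0,"wy": 0,"wz": 0,"jaw": 0.4},{"x": -0.1,"y": 0,"z": 0,"wx": 0,"wy": 0,"wz": 0,"jaw": 0.4}])

```text
clock: 19.65
tool_pos: [0.5244, 0.1336, 0.0477]
orientation: [0.69, 0.723, 0.001, 0.002]
contact_force: [-0.6, 3.0, -0.9]
finger_gap: 0.0261
```

Call:
carry_out(plan=[{"x": -0.1,"y": 0,"z": 0,"wx": 0,"wy": 0,"wz": 0,"jaw": 0.4},{"x": -0.1,"y": 0,"z": 0,"wx": 0,"wy": 0,"wz": 0,"jaw": 0.4}])

```text
clock: 19.9
tool_pos: [0.5244, 0.1336, 0.0477]
orientation: [0.69, 0.724, 0.002, 0.002]
contact_force: [0.5, 4.3, -0.9]
finger_gap: 0.026
```

```bash
python3 - <<'E'
from h import *
stat(); print(bx(ctrl.sense()["tool_pos"]))
E
```

```text
t 19.9 pos [0.5244 0.1336 0.0477] yaw 0.047 zdir [ 0.005 -0.    -1.   ] F [ 0.5   4.35 -0.94] gap 0.026 j [ 0.46  0.38 -0.88  1.89  0.34  1.02 -0.52]
[-74.53  -0.87]
```

Call:
carry_out(plan=[{"x": 0.5,"y": 0,"z": 0,"wx": 0,"wy": 0,"wz": 0,"jaw": 0.4},{"x": 1.5,"y": 0,"z": 0,"wx": 0,"wy": 0,"wz": 0,"jaw": 0.4},{"x": 2.5,"y": 0,"z": -1,"wx": 0,"wy": 0,"wz": 0,"jaw": 0.4},{"x": 4,"y": 0,"z": -5,"wx": 0,"wy": 0,"wz": 0,"jaw": 0.4},{"x": 6,"y": 0,"z": -10,"wx": 0,"wy": 0,"wz": 0,"jaw": 0.4},{"x": 9,"y": 0,"z": -14,"wx": 0,"wy": 0,"wz": 0,"jaw": 0.4},{"x": 12,"y": 0,"z": -15,"wx": 0,"wy": 0,"wz": 0,"jaw": 0.4},{"x": 12,"y": 0,"z": -15,"wx": 0,"wy": 0,"wz": 0,"jaw": 0.4}])

```text
clock: 20.9
tool_pos: [0.5173, 0.2576, 0.1998]
orientation: [0.688, 0.725, 0.003, 0.002]
contact_force: [-0.7, -0.7, 0.4]
finger_gap: 0.026
```

```bash
python3 - <<'E'
from h import *
import cv2
stat()
s=ctrl.snapshot("scene"); a=cv2.resize(s["img"][120:210,260:360,::-1],None,fx=4,fy=4,interpolation=cv2.INTER_CUBIC)
look("scene",["grip_bar"]); print(bw(-58,0,51))
# box frame 
for u,v in [(0,0)]: pass
np.set_printoptions(suppress=True); print("expected bar ends px in crop", (proj(s,[bw(-58,-30,58),bw(-58,30,58),bw(-77,-57,44),bw(-77,57,44),bw(73,-54,44),bw(73,54,44)])-[260,120]+.5)*4)
d=ctrl.snapshot("side"); b=cv2.resize(d["img"][210:300,245:345,::-1],None,fx=4,fy=4,interpolation=cv2.INTER_CUBIC)
cv2.imwrite("pics/m.png",cv2.hconcat([a,b]))
E
```

```text
t 20.9 pos [0.5173 0.2576 0.1998] yaw 0.0524 zdir [ 0.008  0.002 -1.   ] F [-0.69 -0.72  0.44] gap 0.026 j [ 0.31  0.31 -0.98  1.65  0.26  1.32 -0.66]
scene grip_bar 0.91 [0.5197 0.0588 0.0416]
[0.5259601  0.11708399 0.051     ]
expected bar ends px in crop [[139.15074477 152.34186065]
 [209.5414504  128.00059867]
 [ 98.85998563 160.12940457]
 [230.47243678 114.76822802]
 [181.45782285 292.75098407]
 [313.27276232 243.3015735 ]]
```

View pics/m.png

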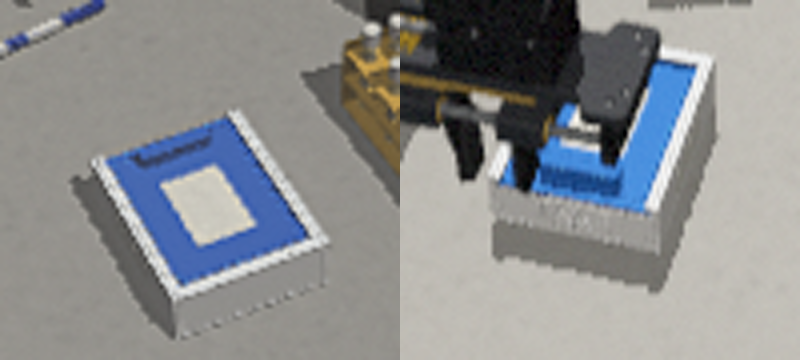

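```bash
python3 - <<'E'
from h import *
stat(); print(ctrl.close_job()); 
E
```

```text
t 21.1 pos [0.518  0.2521 0.197 ] yaw 0.0456 zdir [ 0.004 -0.002 -1.   ] F [ 0.59  0.28 -0.27] gap 0.0262 j [ 0.31  0.31 -0.97  1.65  0.26  1.32 -0.65]
the job is handed in; nothing more can be done
None
```

The red-capped tube is in the empty cradle and the lid is pushed shut. I handed the job in at about 21 s; no verdict is reported. The snap itself is inferred from force and position, because I never saw the ridge directly.

- **Tube:** after release, the wrist picture put its centre about 2 mm from the cradle point, with about 0.02 rad of misalignment. The lid was still drawn out about 84 mm then. I did not check the tube again once the lid covered it.
- **Lid:** I pushed it slowly by the bar with both fingers.
  - The bead passed the ridge at about 5 N. The lid met the buffer 2.2 mm before where it now rests.
  - I pressed 3.5 mm past that first contact. The highest reading was 11.1 N, well under the 25 N limit.
  - When I backed off, the lid came back only 1.4 mm and stayed there. A second light touch found it in the same place at 3 to 4 N. An unsnapped lid would have been pushed back further, so this fits a snapped lid.
- **Final view:** the last scene picture shows the lid flush with the entry end, with the bar where home should put it. The robot was clear of everything. I did not touch any bystander.

One check disagreed. The grip-bar detector's last reading was about 58 mm from home along the closing direction. That is near the middle of the lid, not the bar, so I judged it by the picture and the touch test instead. The wrist and fixed cameras also differed by about 2 mm sideways on the box position.

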